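# Unlock a wire spool from the pay-off spindle and store it

### The arm

A 6-joint arm with a two-finger parallel gripper is mounted at the origin on the work surface. World frame = base frame: x ahead of the robot, y to its left, z up, the work surface at z = 0. Lengths are in m, angles in degrees, forces in N, time in s.
With the tool pointing down it reaches from about 0.375 to 0.825 m from the base axis. Payload 5.5 kg.
Tool frame: the origin (TCP) lies midway between the tips of the shut fingers; the grasp point (between the pads) lies 19 mm behind it; z points along the fingers, y is the line along which they close (so a half turn about z gives the same grasp; the last joint's range is limited). The gripper opens to 85 mm and grips with 20 to 120 N. Pads are 22 mm wide; open, the fingers measure 114 mm over their backs; the gripper's body (76 mm by 85 mm) begins 54 mm behind the grasp point. The pads swing forward as they close: fully open they stand 13 mm farther back than shut.
Start: joints at [69.844, 17.962, -2.699, 69.339, 0, 90], TCP at [0.207, 0.563, 0.231] pointing down, gripper open.
Joint ranges: [-152.73, 152.73], [-39.44, 99.34], [-58.76, 71.6], [-118.89, 123.64], [-81.53, 83.1], [-180, 180]. Speed limits (degrees/s): [136.94, 136.94, 172.46, 180, 180, 180].

### API

Orientations are given as a 3x3 rotation matrix whose columns are the frame's x, y, z axes.
In Python, from station import robot gives the robot as it stands.
- The arm moves only by the shell command python3 -m creep 'ROWS'. ROWS is JSON, a list of rows, each an object of numbers: "x", "y", "z": the shift along the world's x, y, z scaled (see below); "rx", "ry", "rz": the turn, a rotation vector about the world's x, y, z scaled (see below); "fingers": the opening, from -1 (shut) to 1 (fully open). A call has 1 to 5 rows; each row is the pose to reach, as a shift and turn from the pose commanded when the call began; what a row does not reach only later rows make up. The controller multiplies each number of a shift by 250 mm and each number of a turn by 90 degrees. A row lasts 1/12 s, in which the tool goes at most 41.7 mm and 7.16 degrees, less where a joint would pass 70% of its speed; a pose out of reach is approached as far as the arm can. A call with a number of a shift or a turn outside -1 to 1 is refused whole. A call with a gripper value outside its range is refused whole. The fingers move at their own pace and stop on an object; the grip force is fixed at half the most. Time passes only in rows, so rows that repeat a pose let the fingers close. It gives the time, the measured TCP pose, the force, the opening and the grip force at its end, in the units of the state.
- robot.sense(): the state, without advancing time (a new reading comes with each control period).
- robot.get_image(name): name is "scene" or "top" or "wrist"; returns a dict with "frame" (400x640x3 uint8, blue, green, red), "fx", "fy", "cx", "cy" (pixels), "R" (3x3) and "t" (3): a world point X has camera coordinates R X + t. Camera axes: x right, y down, z forward; pixel columns grow to the right and rows downward; lengths in m; the calibration is good to about 2 mm. A picture is of the moment at which its call begins. There is no depth.
- robot.close_job(): hands the job in; it is judged then, once.
The state is a dict: "clock": time; "joint_positions": joint angles; "qvel": joint speeds; "joint_efforts": joint torques, N m; "eef_pos": TCP position; "orientation": TCP orientation; "force": force on the tool from outside, world axes, zero at the start; "wrist_torque": the same for the moment, N m; "finger_gap": finger opening in m; "gripper_force": force on a finger pad.
Only numpy, scipy, OpenCV 4.12 (cv2) and the standard library are available. Lean on these libraries where they do the work, as an engineer would, in place of code of your own. Each camera call takes 0.05 s, during which the arm holds its last target. There are 200 camera calls.

### The job

The wire job is done: take the spool off the spindle of the grey pay-off stand and put it away on the free storage post. A hidden bayonet holds it: it lifts a little and stops, and comes free at some angle when turned clockwise (seen from above), so feel for that place with a light upward pull, then draw it up off the spindle, upright, and lower it fully onto the free post. Never pull or press it against the stand with 80 N or more, do not drop it, and leave the other things alone.

Things in the scene. Friction and masses are not known exactly. Their poses are not given: they have to be found in the camera images.
- spool: The wire spool to move, on the stand's spindle at the start: black, 88 mm tall, about 0.45 kg. Flanges 96 mm across at 0-5 and 55-60 mm above its underside, white wire between them; on top a round grip neck 56 mm across, 60 to 88 mm up, with a 30 mm round hole in its top. Origin: centre of the underside, z up its axis. From below, a bore 50 mm across runs up 50 mm.
- spool_plate (a point): On the spool's axis, 50 mm above its underside, hidden inside: lower face of an 8 mm thick inner plate with a 32 mm round hole and two opposed slots, 11.5 mm wide, along the spool's own +x and -x. Above it is a hollow chamber.
- stand: The pay-off stand, fixed: grey square plate 130 x 130 x 12 mm with a dark disc 92 mm across whose top, the seat, is 30 mm above the bench. Its upright steel spindle, 26 mm thick and braked (does not turn), stands 100 mm above the seat; 12 mm show above the seated spool. Origin at the bench under the spindle's axis.
- stand_pin (a point): On the spindle's axis 64 mm above the seat: underside of its cross pin (45 mm long, 7 mm thick), hidden in the spool's chamber. The seated spool lifts 6 mm until its plate meets the pin. The pin's angle is unknown: the slots line up when the spool has turned clockwise, seen from above, 11 to 89 degrees from its start, with 5 degrees of play if held centred (2 mm sideways play on the spindle).
- stand_seat (a point): Centre of the stand's seat, on the spindle axis, 30 mm above the bench, z up.
- free_post: The free storage post, fixed: plywood block 100 x 100 mm, its top 30 mm above the bench, with a plain aluminium post 42 mm thick standing 46 mm above the block, tapering to 28 mm in its top 10 mm. It carries nothing at the start. Origin at the bench under the post's axis.
- free_post_seat (a point): Centre of the free storage block's top face, on the post's axis, 30 mm above the bench, z up: the underside of the stored spool comes here.
- full_post: The occupied storage post, fixed: the same as the free one but carrying the other spool. Origin at the bench under its axis.
- other_spool: Bystander: another spool of the same outer shape and size, stored on the occupied post, its underside 30 mm above the bench. Leave alone. Origin: centre of its underside.
- bottle: Bystander: brown bottle with black cap, 54 mm across, 125 mm tall, standing on the bench beyond the work. Origin: centre of its underside.
- screwdriver: Bystander: screwdriver with black handle, 180 mm long, lying on the bench beyond the work. Origin near its middle, on the bench; x along the blade.
- bin: Bystander: grey open bin 100 x 140 mm, 50 mm tall, on the bench beyond the work. Origin: centre of its underside.

How it is judged:
By the outcome, as a careful person would: the job done as asked, in the order asked, and still so for the second after the job is handed in, with the robot touching nothing.
It also fails if it takes over 72 s, if anything falls off the work surface, if the arm or the gripper's body presses on something with over 40 N, if the wrist force passes 120 N, or if a joint passes its speed limit or range.

## Working session

There is one attempt and no reset: what is moved stays moved. The work goes in short steps, Python scripts to look and compute and a shell command to move; the robot and the scene stay as the last step left them, time stands still between calls to the robot, and variables do not carry over. Pictures are saved under pics/ and viewed, at most 10 in all, crops included, and the job is handed in when it is done.

```bash
ls; mkdir -p pics; python3 - <<'E'
from station import robot
import cv2,pickle,numpy as np
d={}
for n in("scene","top","wrist"):
    i=robot.get_image(n); d[n]=i; print(n,i["fx"],i["cx"],i["cy"],np.round(i["R"],3).tolist(),np.round(i["t"],3))
pickle.dump(d,open("im0.pkl","wb"))
cv2.imwrite("pics/a.png",cv2.resize(np.vstack([d["scene"]["frame"],d["top"]["frame"]]),(480,600)))
cv2.imwrite("pics/top.png",d["top"]["frame"]);cv2.imwrite("pics/scene.png",d["scene"]["frame"])
print(robot.sense())
E
```

```text
pics
scene 507.52581853092 319.41299453505934 193.65197574505137 [[-0.145, 0.989, 0.015], [0.797, 0.125, -0.591], [-0.587, -0.074, -0.806]] [ 0.093 -0.423  1.688]
top 400.90312905723925 324.2878122457484 202.13358175099694 [[0.008, -1.0, -0.023], [-0.997, -0.006, -0.072], [0.072, 0.023, -0.997]] [-0.007  0.613  0.919]
wrist 347.01220664744324 322.645446072411 198.9873859900946 [[0.345, 0.939, -0.0], [0.903, -0.331, 0.275], [0.258, -0.095, -0.962]] [-0.599 -0.036  0.379]
{'clock': 0.15, 'joint_positions': array([ 6.98419624e+01,  1.79933353e+01, -2.74230203e+00,  6.93391550e+01,
       -1.38146622e-03,  8.99984744e+01]), 'qvel': array([-0.08968665, -0.12296724,  0.32301745,  0.04681015, -0.1262917 ,
       -0.11372283]), 'joint_efforts': array([-1.57848153e-04, -5.40045762e+01,  3.40058112e+01,  1.32949644e-02,
        5.14250905e-05, -7.23128863e-06]), 'eef_pos': array([0.20661914, 0.56282292, 0.23063939]), 'orientation': array([[-9.38754847e-01,  3.44585482e-01, -4.27211310e-04],
       [ 3.44585746e-01,  9.38754037e-01, -1.23372202e-03],
       [-2.40763550e-05, -1.30537346e-03, -9.99999148e-01]]), 'force': array([-0.40186226, -0.55933605, -0.65039483]), 'wrist_torque': array([ 0.00191556,  0.05455038, -0.03257466]), 'gripper_force': 0.0, 'finger_gap': 0.08542217341869753}
```

View pics/top.png

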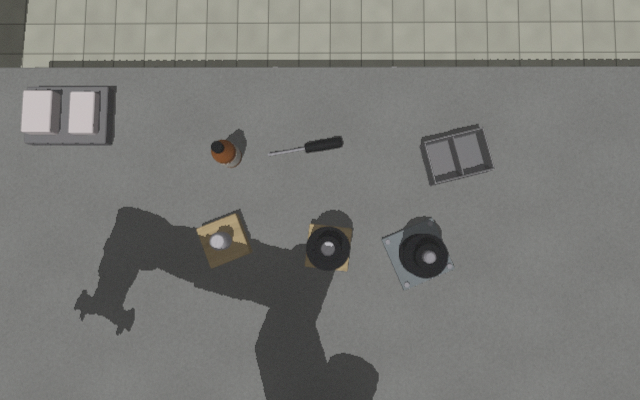

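View pics/scene.png

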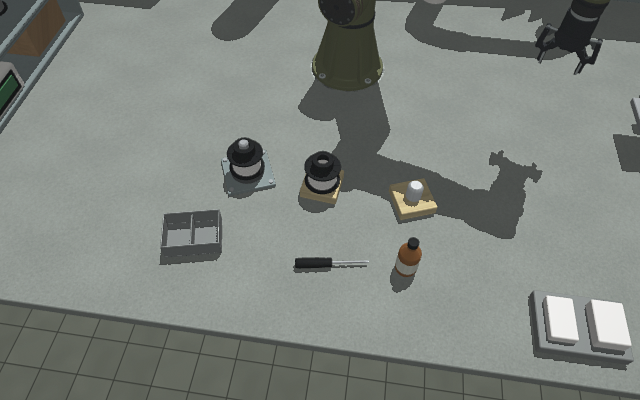

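The top view shows the stand with spool near (425,256) and its spindle tip near (429,257). The occupied post is near (328,248) and the free post near (219,241). In the scene view, the stand is near (245,158), the full post near (322,175) and the free post near (414,195).

```bash
cat >h.py <<'E'
import numpy as np,cv2
def ray(i,u,v):
    R=np.array(i["R"]);t=np.array(i["t"]);c=-R.T@t
    d=R.T@np.array([(u-i["cx"])/i["fx"],(v-i["cy"])/i["fy"],1]);return c,d/np.linalg.norm(d)
def plane(i,u,v,z):
    c,d=ray(i,u,v);return c+d*(z-c[2])/d[2]
def tri(obs):
    A=np.zeros((3,3));b=np.zeros(3);L=[]
    for i,u,v in obs:
        c,d=ray(i,u,v);P=np.eye(3)-np.outer(d,d);A+=P;b+=P@c;L.append((P,c))
    x=np.linalg.solve(A,b);return x,[float(np.linalg.norm(P@(x-c))) for P,c in L]
def proj(i,X):
    p=np.array(i["R"])@X+np.array(i["t"]);return i["fx"]*p[0]/p[2]+i["cx"],i["fy"]*p[1]/p[2]+i["cy"]
E
python3 - <<'E'
import pickle,cv2,numpy as np
d=pickle.load(open("im0.pkl","rb"))
def crop(n,u,v,r=33):
    return cv2.resize(d[n]["frame"][v-r:v+r,u-r:u+r],(266,266),interpolation=cv2.INTER_CUBIC)
rows=[np.hstack([crop("top",424,255),crop("top",219,241),crop("top",328,248)]),np.hstack([crop("scene",245,160),crop("scene",414,195),crop("scene",322,175)])]
cv2.imwrite("pics/c.png",np.vstack(rows))
for n,pts in(("top",[(429,257),(219,241)]),("scene",[(243,144),(414,187)])):
    g=cv2.cvtColor(d[n]["frame"],cv2.COLOR_BGR2HSV)
    for u,v in pts:
        m=((g[...,2]>105)&(g[...,1]<60)).astype(np.uint8); k,l,s,c=cv2.connectedComponentsWithStats(m); j=l[v,u]; print(n,u,v,j,s[j],c[j],g[v,u])
E
```

```text
top 429 257 23 [424 252  12  12 107] [429.36448598 257.28037383] [128   7 148]
top 219 241 20 [209 233  18  16 202] [217.56435644 241.23762376] [132   7 182]
scene 243 144 20 [239 140   9   7  56] [242.92857143 142.85714286] [103  11 158]
scene 414 187 24 [406 180  18  22 282] [414.64184397 190.27659574] [ 98   4 236]
```

View pics/c.png

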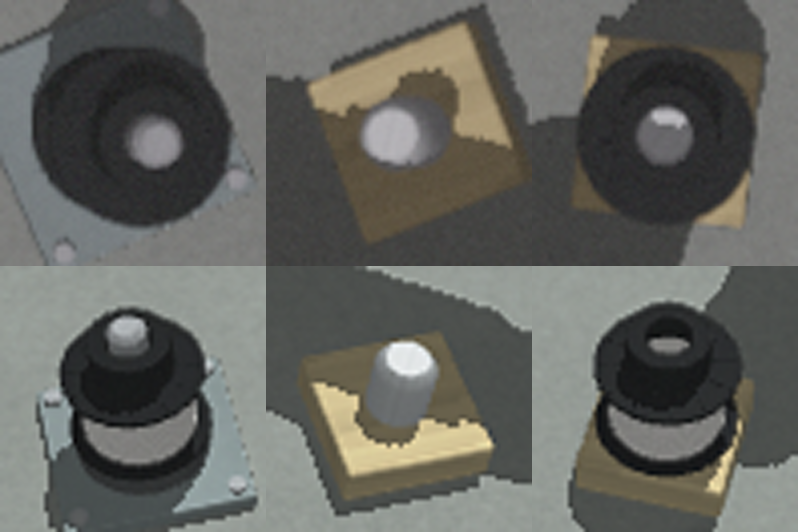

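The crops show the spindle tip at top (429.4,257.2) and scene (243.3,142.3). The free post's lit top is at top (217.3,241.4) and scene (417.3,184.8).

```bash
python3 - <<'E'
import pickle;from h import *
d=pickle.load(open("im0.pkl","rb"));T,S=d["top"],d["scene"]
for nm,a,b,z in(("spindle",(429.4,257.2),(243.3,142.3),.13),("post",(217.3,241.4),(417.3,184.8),.076)):
    x,r=tri([(T,*a),(S,*b)]);print(nm,x.round(4),np.round(r,4),plane(T,*a,z).round(4),plane(S,*b,z).round(4),np.hypot(*x[:2]))
# plywood block corners
for nm,u,v in(("tl",308,88),("tr",475,25),("br",530,178),("bl",369,242)):
    print(nm,plane(T,186+(u-266)/4.03,208+v/4.03,.03).round(4))
w=d["wrist"];R=np.array(w["R"]);print("wristcam pos",(-R.T@w["t"]).round(3))
E
```

```text
spindle [ 0.4933 -0.2219  0.1272] [0.0002 0.0002] [ 0.4935 -0.221   0.13  ] [ 0.4957 -0.2212  0.13  ] 0.5409195072322444
post [0.5201 0.2344 0.0735] [0.0017 0.0017] [0.5205 0.2319 0.076 ] [0.5214 0.2357 0.076 ] 0.5704732350536517
tl [0.5456 0.295  0.03  ]
tr [0.5828 0.1987 0.03  ]
br [0.495  0.1649 0.03  ]
bl [0.4577 0.257  0.03  ]
wristcam pos [0.141 0.586 0.374]
```

```bash
python3 -m creep '[{"x":0.16,"y":-0.16,"z":0.1},{"x":0.32,"y":-0.32,"z":0.2},{"x":0.48,"y":-0.48,"z":0.2},{"x":0.48,"y":-0.48,"z":0.2},{"x":0.6,"y":-0.6,"z":0.2}]'; python3 -m creep '[{"x":0.16,"y":-0.16},{"x":0.32,"y":-0.32},{"x":0.48,"y":-0.5},{"x":0.65,"y":-0.72},{"x":0.65,"y":-0.72}]'; python3 - <<'E'
from station import robot
print(robot.sense()["joint_positions"])
E
```

```text
[ 6.98419624e+01  1.79933353e+01 -2.74230203e+00  6.93391550e+01
 -1.38146622e-03  8.99984744e+01]validation failed for argument at $[0]...
validation failed for argument at $[0]...
```

```bash
python3 -m creep '[{"x":0.16,"y":-0.16,"z":0.1,"rx":0,"ry":0,"rz":0,"fingers":1},{"x":0.32,"y":-0.32,"z":0.2,"rx":0,"ry":0,"rz":0,"fingers":1},{"x":0.48,"y":-0.48,"z":0.2,"rx":0,"ry":0,"rz":0,"fingers":1},{"x":0.6,"y":-0.6,"z":0.2,"rx":0,"ry":0,"rz":0,"fingers":1},{"x":0.7,"y":-0.7,"z":0.2,"rx":0,"ry":0,"rz":0,"fingers":1}]'; python3 - <<'E'
from station import robot
print(robot.sense()["joint_positions"])
E
```

```text
clock: 0.57
eef_pos: [0.3495, 0.4205, 0.2793]
orientation: [[-0.939, 0.344, 0.001], [0.344, 0.939, 0.001], [-0.0, 0.001, -1.0]]
force: [1.2, 0.9, -0.6]
finger_gap: 0.0857
gripper_force: 0.0
[ 5.02718519e+01  1.12817468e+01 -5.14688508e+00  7.35095508e+01
 -3.07105520e-03  7.03788410e+01]
```

```bash
python3 -m creep '[{"x":0.11,"y":-0.11,"z":0,"rx":0,"ry":0,"rz":0,"fingers":1},{"x":0.22,"y":-0.22,"z":0,"rx":0,"ry":0,"rz":0,"fingers":1},{"x":0.33,"y":-0.33,"z":0,"rx":0,"ry":0,"rz":0,"fingers":1},{"x":0.44,"y":-0.44,"z":0,"rx":0,"ry":0,"rz":0,"fingers":1},{"x":0.55,"y":-0.55,"z":0,"rx":0,"ry":0,"rz":0,"fingers":1}]';  python3 -m creep '[{"x":0.06,"y":-0.1,"z":0,"rx":0,"ry":0,"rz":0,"fingers":1},{"x":0.12,"y":-0.2,"z":0,"rx":0,"ry":0,"rz":0,"fingers":1},{"x":0.12,"y":-0.2,"z":0,"rx":0,"ry":0,"rz":0,"fingers":1},{"x":0.12,"y":-0.2,"z":0,"rx":0,"ry":0,"rz":0,"fingers":1},{"x":0.12,"y":-0.2,"z":0,"rx":0,"ry":0,"rz":0,"fingers":1}]'; python3 - <<'E'
from station import robot
import pickle,cv2
i=robot.get_image("wrist");pickle.dump(i,open("w1.pkl","wb"));cv2.imwrite("pics/w1.png",i["frame"])
E
```

```text
clock: 0.98
eef_pos: [0.4869, 0.2824, 0.2784]
orientation: [[-0.939, 0.345, -0.0], [0.345, 0.939, -0.0], [0.0, -0.0, -1.0]]
force: [1.6, 1.8, -0.0]
finger_gap: 0.0856
gripper_force: 0.0
clock: 1.4
eef_pos: [0.5156, 0.2342, 0.2783]
orientation: [[-0.939, 0.345, -0.001], [0.345, 0.939, 0.0], [0.001, -0.0, -1.0]]
force: [0.3, 0.8, 0.0]
finger_gap: 0.0855
gripper_force: 0.0
```

View pics/w1.png

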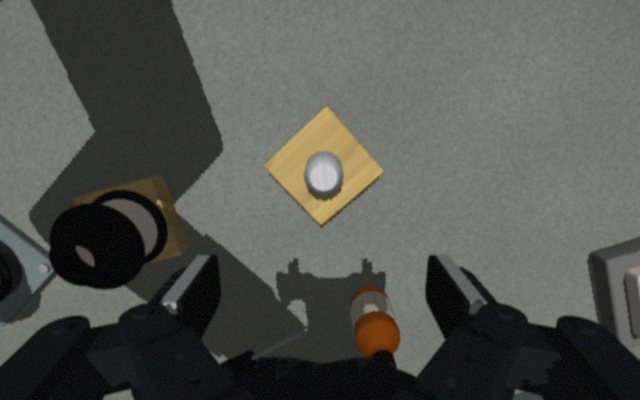

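The wrist view shows the free post's lit top at about (323,176). The block's corners are at (265,165), (325,107), (383,171) and (321,226).

```bash
python3 - <<'E'
import pickle;from h import *
d=pickle.load(open("im0.pkl","rb"));T,S=d["top"],d["scene"];w=pickle.load(open("w1.pkl","rb"))
g=cv2.cvtColor(w["frame"],cv2.COLOR_BGR2HSV)
m=((g[...,1]<45)&(g[...,2]>150)).astype(np.uint8);m[:140]=0;m[210:]=0;m[:,:300]=0;m[:,345:]=0
k,l,s,c=cv2.connectedComponentsWithStats(m);print(s[1:],c[1:])
b=cv2.inRange(g,(10,70,100),(30,255,255));b[:100]=0;b[235:]=0;b[:,:250]=0;b[:,400:]=0
ct=max(cv2.findContours(b,0,1)[0],key=cv2.contourArea);box=cv2.boxPoints(cv2.minAreaRect(ct));print(box)
P=np.array([plane(w,*q,.03) for q in box]);print(P.round(4),P.mean(0))
for q in[(323,176)]+[tuple(c[j]) for j in range(1,k)]: 
    print(q,plane(w,*q,.076).round(4),[ (x.round(4),np.round(r,4)) for x,r in [tri([(T,217.3,241.4),(S,417.3,184.8),(w,*q)])]])
E
```

```text
[[309 157  29  34 773]] [[322.97283312 173.68564036]]
[[260.30347 162.84137]
 [326.09656 104.35862]
 [385.07587 170.71036]
 [319.28278 229.19312]]
[[0.4906 0.1672 0.03  ]
 [0.456  0.2596 0.03  ]
 [0.5484 0.298  0.03  ]
 [0.5894 0.2023 0.03  ]] [0.52110785 0.2317673  0.03      ]
(323, 176) [0.5203 0.2323 0.076 ] [(array([0.5206, 0.2335, 0.0749]), array([0.0012, 0.0024, 0.0012]))]
(np.float64(322.97283311772316), np.float64(173.6856403622251)) [0.5181 0.2331 0.076 ] [(array([0.5195, 0.234 , 0.073 ]), array([0.0015, 0.0022, 0.0013]))]
```

```bash
python3 -m creep '[{"x":0,"y":-0.15,"z":0,"rx":0,"ry":0,"rz":0,"fingers":1},{"x":0,"y":-0.3,"z":0,"rx":0,"ry":0,"rz":0,"fingers":1},{"x":0,"y":-0.45,"z":0,"rx":0,"ry":0,"rz":0,"fingers":1},{"x":0,"y":-0.6,"z":0,"rx":0,"ry":0,"rz":0,"fingers":1},{"x":0,"y":-0.75,"z":0,"rx":0,"ry":0,"rz":0,"fingers":1}]';  python3 -m creep '[{"x":0,"y":-0.15,"z":0,"rx":0,"ry":0,"rz":0,"fingers":1},{"x":-0.02,"y":-0.3,"z":0,"rx":0,"ry":0,"rz":0,"fingers":1},{"x":-0.04,"y":-0.45,"z":0,"rx":0,"ry":0,"rz":0,"fingers":1},{"x":-0.06,"y":-0.6,"z":0,"rx":0,"ry":0,"rz":0,"fingers":1},{"x":-0.08,"y":-0.75,"z":0,"rx":0,"ry":0,"rz":0,"fingers":1}]'; python3 -m creep '[{"x":0,"y":-0.15,"z":0,"rx":0,"ry":0,"rz":0,"fingers":1},{"x":0,"y":-0.3,"z":0,"rx":0,"ry":0,"rz":0,"fingers":1},{"x":0,"y":-0.32,"z":0,"rx":0,"ry":0,"rz":0,"fingers":1},{"x":0,"y":-0.32,"z":0,"rx":0,"ry":0,"rz":0,"fingers":1},{"x":0,"y":-0.32,"z":0,"rx":0,"ry":0,"rz":0,"fingers":1}]'; python3 - <<'E'
from station import robot
import pickle,cv2
i=robot.get_image("wrist");pickle.dump(i,open("w2.pkl","wb"));cv2.imwrite("pics/w2.png",i["frame"])
print(robot.sense()["joint_positions"])
E
```

```text
clock: 1.87
eef_pos: [0.5153, 0.0466, 0.2787]
orientation: [[-0.94, 0.342, 0.0], [0.342, 0.94, 0.0], [-0.0, 0.0, -1.0]]
force: [-0.1, -0.5, 0.1]
finger_gap: 0.0853
gripper_force: 0.0
clock: 2.28
eef_pos: [0.4956, -0.1411, 0.2788]
orientation: [[-0.94, 0.342, 0.001], [0.342, 0.94, 0.0], [-0.0, 0.0, -1.0]]
force: [1.9, 0.1, 0.6]
finger_gap: 0.0854
gripper_force: 0.0
clock: 2.7
eef_pos: [0.4961, -0.2198, 0.2784]
orientation: [[-0.939, 0.344, -0.0], [0.344, 0.939, 0.001], [0.001, 0.001, -1.0]]
force: [0.0, 0.3, 0.5]
finger_gap: 0.0854
gripper_force: 0.0
[-2.38660811e+01  1.08988591e+01 -5.71749652e+00  7.34119077e+01
  3.63321721e-02 -3.81058494e+00]
```

View pics/w2.png

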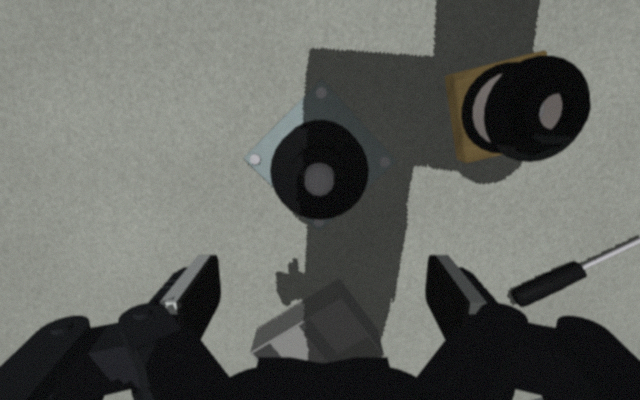

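The wrist view shows the spindle tip at about (319,180) and the black flange as a disc centred near (319.5,170) with an outer radius of about 49 px.

```bash
python3 - <<'E'
import pickle;from h import *
d=pickle.load(open("im0.pkl","rb"));T,S=d["top"],d["scene"];w=pickle.load(open("w2.pkl","rb"))
g=cv2.cvtColor(w["frame"],cv2.COLOR_BGR2GRAY)[100:240,250:390]
m=(g<34).astype(np.uint8);ct=max(cv2.findContours(m,0,1)[0],key=cv2.contourArea);e=cv2.fitEllipse(ct);print(e)
sp=((g>55)).astype(np.uint8);k,l,s,c=cv2.connectedComponentsWithStats(sp);j=l[80,69];print(s[j],c[j],g[80,69])
q=c[j]+[250,100];f=np.array(e[0])+[250,100]
print("tip",plane(w,*q,.13),tri([(T,429.4,257.2),(S,243.3,142.3),(w,*q)]));print("flange",plane(w,*f,.09))
E
```

```text
((69.7906494140625, 69.89676666259766), (94.54683685302734, 97.41264343261719), 6.288886547088623)
[ 55  64  28  31 711] [68.60337553 78.86638537] 76
tip [ 0.49100634 -0.22212948  0.13      ] (array([ 0.49245733, -0.2223256 ,  0.12573409]), [0.0008241043539423851, 0.0003225600778282047, 0.0005881421792756409])
flange [ 0.4912929  -0.22140503  0.09      ]
```

```bash
python3 -m creep '[{"x":-0.016,"y":-0.008,"z":-0.14,"rx":0,"ry":0,"rz":0,"fingers":1},{"x":-0.016,"y":-0.008,"z":-0.28,"rx":0,"ry":0,"rz":0,"fingers":1},{"x":-0.016,"y":-0.008,"z":-0.42,"rx":0,"ry":0,"rz":0,"fingers":1},{"x":-0.016,"y":-0.008,"z":-0.5,"rx":0,"ry":0,"rz":0,"fingers":1},{"x":-0.016,"y":-0.008,"z":-0.56,"rx":0,"ry":0,"rz":0,"fingers":1}]';  python3 -m creep '[{"x":0,"y":0,"z":-0.06,"rx":0,"ry":0,"rz":0,"fingers":1},{"x":0,"y":0,"z":-0.12,"rx":0,"ry":0,"rz":0,"fingers":1},{"x":0,"y":0,"z":-0.17,"rx":0,"ry":0,"rz":0,"fingers":1},{"x":0,"y":0,"z":-0.17,"rx":0,"ry":0,"rz":0,"fingers":1},{"x":0,"y":0,"z":-0.17,"rx":0,"ry":0,"rz":0,"fingers":1}]'; python3 -m creep '[{"x":0,"y":0,"z":0,"rx":0,"ry":0,"rz":0,"fingers":0.45},{"x":0,"y":0,"z":0,"rx":0,"ry":0,"rz":0,"fingers":0.45},{"x":0,"y":0,"z":0,"rx":0,"ry":0,"rz":0,"fingers":0.4},{"x":0,"y":0,"z":0,"rx":0,"ry":0,"rz":0,"fingers":0.35},{"x":0,"y":0,"z":0,"rx":0,"ry":0,"rz":0,"fingers":0.35}]'
```

```text
clock: 3.17
eef_pos: [0.4907, -0.22, 0.1361]
orientation: [[-0.94, 0.342, -0.003], [0.342, 0.94, 0.002], [0.003, 0.001, -1.0]]
force: [0.1, 0.6, 0.2]
finger_gap: 0.0854
gripper_force: 0.0
clock: 3.58
eef_pos: [0.4917, -0.221, 0.0959]
orientation: [[-0.94, 0.342, -0.001], [0.342, 0.94, 0.001], [0.002, 0.0, -1.0]]
force: [0.7, -0.1, -0.4]
finger_gap: 0.0856
gripper_force: 0.0
clock: 4.0
eef_pos: [0.4926, -0.2227, 0.0968]
orientation: [[-0.939, 0.344, 0.002], [0.344, 0.939, 0.0], [-0.001, 0.001, -1.0]]
force: [1.4, 2.7, 1.9]
finger_gap: 0.0576
gripper_force: 1.1
```

```bash
python3 -m creep '[{"x":0,"y":0,"z":0,"rx":0,"ry":0,"rz":0,"fingers":0},{"x":0,"y":0,"z":0,"rx":0,"ry":0,"rz":0,"fingers":-1},{"x":0,"y":0,"z":0,"rx":0,"ry":0,"rz":0,"fingers":-1},{"x":0,"y":0,"z":0,"rx":0,"ry":0,"rz":0,"fingers":-1},{"x":0,"y":0,"z":0,"rx":0,"ry":0,"rz":0,"fingers":-1}]'; python3 -m creep '[{"x":0,"y":0,"z":0.008,"rx":0,"ry":0,"rz":0,"fingers":-1},{"x":0,"y":0,"z":0.008,"rx":0,"ry":0,"rz":0,"fingers":-1},{"x":0,"y":0,"z":0.012,"rx":0,"ry":0,"rz":0,"fingers":-1},{"x":0,"y":0,"z":0.012,"rx":0,"ry":0,"rz":0,"fingers":-1},{"x":0,"y":0,"z":0.012,"rx":0,"ry":0,"rz":0,"fingers":-1}]'
```

```text
clock: 4.42
eef_pos: [0.4929, -0.2225, 0.0973]
orientation: [[-0.939, 0.344, 0.002], [0.344, 0.939, 0.001], [-0.002, 0.002, -1.0]]
force: [-0.7, 3.9, 7.5]
finger_gap: 0.0547
gripper_force: 62.2
clock: 4.83
eef_pos: [0.4915, -0.2229, 0.0986]
orientation: [[-0.939, 0.345, -0.001], [0.345, 0.939, 0.0], [0.001, -0.0, -1.0]]
force: [-0.1, -0.2, -4.0]
finger_gap: 0.0547
gripper_force: 63.9
```

```bash
python3 -m creep '[{"x":0,"y":0,"z":0.008,"rx":0,"ry":0,"rz":0,"fingers":-1},{"x":0,"y":0,"z":0.008,"rx":0,"ry":0,"rz":0,"fingers":-1},{"x":0,"y":0,"z":0.008,"rx":0,"ry":0,"rz":0,"fingers":-1}]'; python3 -m creep '[{"x":0,"y":0,"z":0.006,"rx":0,"ry":0,"rz":0,"fingers":-1},{"x":0,"y":0,"z":0.006,"rx":0,"ry":0,"rz":0,"fingers":-1},{"x":0,"y":0,"z":0.006,"rx":0,"ry":0,"rz":0,"fingers":-1}]'
```

```text
clock: 5.08
eef_pos: [0.4919, -0.223, 0.1011]
orientation: [[-0.939, 0.345, 0.0], [0.345, 0.939, -0.0], [-0.0, -0.0, -1.0]]
force: [-0.0, -0.2, -3.9]
finger_gap: 0.0546
gripper_force: 63.9
clock: 5.33
eef_pos: [0.492, -0.223, 0.1027]
orientation: [[-0.939, 0.345, 0.0], [0.345, 0.939, -0.0], [-0.0, -0.0, -1.0]]
force: [0.3, 0.5, -5.5]
finger_gap: 0.0545
gripper_force: 63.9
```

```bash
python3 -m creep '[{"x":0,"y":0,"z":0.004,"rx":0,"ry":0,"rz":0,"fingers":-1},{"x":0,"y":0,"z":0.004,"rx":0,"ry":0,"rz":0,"fingers":-1},{"x":0,"y":0,"z":0.004,"rx":0,"ry":0,"rz":0,"fingers":-1}]'; python3 -m creep '[{"x":0,"y":0,"z":0.003,"rx":0,"ry":0,"rz":0,"fingers":-1},{"x":0,"y":0,"z":0.003,"rx":0,"ry":0,"rz":0,"fingers":-1},{"x":0,"y":0,"z":0.003,"rx":0,"ry":0,"rz":0,"fingers":-1}]'
```

```text
clock: 5.58
eef_pos: [0.4918, -0.2229, 0.1034]
orientation: [[-0.939, 0.345, -0.0], [0.345, 0.939, 0.0], [0.0, 0.0, -1.0]]
force: [0.9, -1.3, -5.4]
finger_gap: 0.0542
gripper_force: 65.4
clock: 5.83
eef_pos: [0.4917, -0.2228, 0.1037]
orientation: [[-0.939, 0.345, -0.001], [0.345, 0.939, 0.0], [0.001, -0.0, -1.0]]
force: [3.3, -0.1, -14.3]
finger_gap: 0.0539
gripper_force: 66.5
```

```bash
python3 -m creep '[{"x":0,"y":0,"z":0,"rx":0,"ry":0,"rz":-0.02,"fingers":-1},{"x":0,"y":0,"z":0,"rx":0,"ry":0,"rz":-0.04,"fingers":-1},{"x":0,"y":0,"z":0,"rx":0,"ry":0,"rz":-0.06,"fingers":-1},{"x":0,"y":0,"z":0,"rx":0,"ry":0,"rz":-0.08,"fingers":-1},{"x":0,"y":0,"z":0,"rx":0,"ry":0,"rz":-0.08,"fingers":-1}]'; python3 -c "
from station import robot
print(robot.sense()['wrist_torque'])"
```

```text
clock: 6.25
eef_pos: [0.4912, -0.2221, 0.1036]
orientation: [[-0.888, 0.46, -0.001], [0.46, 0.888, 0.002], [0.002, 0.001, -1.0]]
force: [0.4, 1.8, -13.5]
finger_gap: 0.0543
gripper_force: 66.6
[ 0.22592665 -0.24746492 -0.04972667]
```

```bash
python3 -m creep '[{"x":0,"y":0,"z":0,"rx":0,"ry":0,"rz":-0.02,"fingers":-1},{"x":0,"y":0,"z":0,"rx":0,"ry":0,"rz":-0.04,"fingers":-1},{"x":0,"y":0,"z":0,"rx":0,"ry":0,"rz":-0.04,"fingers":-1}]';python3 -m creep '[{"x":0,"y":0,"z":0,"rx":0,"ry":0,"rz":-0.02,"fingers":-1},{"x":0,"y":0,"z":0,"rx":0,"ry":0,"rz":-0.04,"fingers":-1},{"x":0,"y":0,"z":0,"rx":0,"ry":0,"rz":-0.04,"fingers":-1}]'
```

```text
clock: 6.5
eef_pos: [0.4912, -0.2223, 0.1037]
orientation: [[-0.858, 0.514, -0.002], [0.514, 0.858, 0.001], [0.002, 0.0, -1.0]]
force: [0.8, 1.4, -14.3]
finger_gap: 0.0539
gripper_force: 66.5
clock: 6.75
eef_pos: [0.4911, -0.2225, 0.1037]
orientation: [[-0.824, 0.567, -0.002], [0.567, 0.824, 0.001], [0.002, -0.0, -1.0]]
force: [1.0, 1.0, -15.6]
finger_gap: 0.0546
gripper_force: 66.4
```

```bash
python3 -m creep '[{"x":0,"y":0,"z":0,"rx":0,"ry":0,"rz":-0.02,"fingers":-1},{"x":0,"y":0,"z":0,"rx":0,"ry":0,"rz":-0.04,"fingers":-1},{"x":0,"y":0,"z":0,"rx":0,"ry":0,"rz":-0.04,"fingers":-1}]'
```

```text
clock: 7.0
eef_pos: [0.4911, -0.2225, 0.1037]
orientation: [[-0.787, 0.617, -0.002], [0.617, 0.787, 0.001], [0.002, -0.0, -1.0]]
force: [1.3, 1.7, -15.2]
finger_gap: 0.0545
gripper_force: 66.4
```

```bash
python3 -m creep '[{"x":0,"y":0,"z":0,"rx":0,"ry":0,"rz":-0.02,"fingers":-1},{"x":0,"y":0,"z":0,"rx":0,"ry":0,"rz":-0.04,"fingers":-1},{"x":0,"y":0,"z":0,"rx":0,"ry":0,"rz":-0.04,"fingers":-1}]';python3 -m creep '[{"x":0,"y":0,"z":0,"rx":0,"ry":0,"rz":-0.02,"fingers":-1},{"x":0,"y":0,"z":0,"rx":0,"ry":0,"rz":-0.03,"fingers":-1},{"x":0,"y":0,"z":0,"rx":0,"ry":0,"rz":-0.03,"fingers":-1}]'
```

```text
clock: 7.25
eef_pos: [0.4911, -0.2226, 0.1037]
orientation: [[-0.747, 0.665, -0.002], [0.665, 0.747, 0.001], [0.002, -0.001, -1.0]]
force: [0.7, 2.0, -16.3]
finger_gap: 0.0545
gripper_force: 66.3
clock: 7.5
eef_pos: [0.4912, -0.2226, 0.1037]
orientation: [[-0.715, 0.7, -0.001], [0.7, 0.715, 0.001], [0.001, -0.001, -1.0]]
force: [-0.1, 0.4, -17.8]
finger_gap: 0.0542
gripper_force: 66.3
```

```bash
python3 -m creep '[{"x":0,"y":0,"z":0,"rx":0,"ry":0,"rz":-0.02,"fingers":-1},{"x":0,"y":0,"z":0,"rx":0,"ry":0,"rz":-0.03,"fingers":-1},{"x":0,"y":0,"z":0,"rx":0,"ry":0,"rz":-0.03,"fingers":-1}]'
```

```text
clock: 7.75
eef_pos: [0.4912, -0.2226, 0.1038]
orientation: [[-0.68, 0.733, -0.001], [0.733, 0.68, 0.001], [0.001, -0.001, -1.0]]
force: [-0.8, 0.3, -19.2]
finger_gap: 0.0541
gripper_force: 66.6
```

```bash
python3 -m creep '[{"x":0,"y":0,"z":-0.001,"rx":0,"ry":0,"rz":-0.02,"fingers":-1},{"x":0,"y":0,"z":-0.002,"rx":0,"ry":0,"rz":-0.04,"fingers":-1},{"x":0,"y":0,"z":-0.002,"rx":0,"ry":0,"rz":-0.04,"fingers":-1}]'
```

```text
clock: 8.0
eef_pos: [0.4915, -0.223, 0.1037]
orientation: [[-0.633, 0.774, -0.001], [0.774, 0.633, -0.0], [0.0, -0.001, -1.0]]
force: [-2.2, 0.8, -15.5]
finger_gap: 0.0541
gripper_force: 66.8
```

```bash
python3 -m creep '[{"x":0,"y":0,"z":0,"rx":0,"ry":0,"rz":-0.02,"fingers":-1},{"x":0,"y":0,"z":0,"rx":0,"ry":0,"rz":-0.04,"fingers":-1},{"x":0,"y":0,"z":0,"rx":0,"ry":0,"rz":-0.04,"fingers":-1}]'
```

```text
clock: 8.25
eef_pos: [0.4916, -0.2228, 0.1037]
orientation: [[-0.583, 0.812, -0.001], [0.812, 0.583, 0.0], [0.0, -0.0, -1.0]]
force: [-2.4, 1.1, -15.9]
finger_gap: 0.0546
gripper_force: 66.8
```

```bash
python3 -m creep '[{"x":0,"y":0,"z":0,"rx":0,"ry":0,"rz":-0.02,"fingers":-1},{"x":0,"y":0,"z":0,"rx":0,"ry":0,"rz":-0.03,"fingers":-1},{"x":0,"y":0,"z":0,"rx":0,"ry":0,"rz":-0.03,"fingers":-1}]';python3 -m creep '[{"x":0,"y":0,"z":0,"rx":0,"ry":0,"rz":-0.02,"fingers":-1},{"x":0,"y":0,"z":-0.001,"rx":0,"ry":0,"rz":-0.03,"fingers":-1},{"x":0,"y":0,"z":-0.001,"rx":0,"ry":0,"rz":-0.03,"fingers":-1}]'
```

```text
clock: 8.5
eef_pos: [0.4916, -0.2228, 0.1037]
orientation: [[-0.545, 0.839, -0.0], [0.839, 0.545, 0.0], [0.0, -0.0, -1.0]]
force: [-1.4, 0.7, -16.4]
finger_gap: 0.0543
gripper_force: 66.8
clock: 8.75
eef_pos: [0.4918, -0.2229, 0.1037]
orientation: [[-0.504, 0.864, -0.0], [0.864, 0.504, -0.0], [-0.0, -0.0, -1.0]]
force: [-2.9, 1.4, -14.0]
finger_gap: 0.0543
gripper_force: 67.0
```

```bash
python3 -m creep '[{"x":0,"y":0,"z":0,"rx":0,"ry":0,"rz":-0.02,"fingers":-1},{"x":0,"y":0,"z":0,"rx":0,"ry":0,"rz":-0.03,"fingers":-1},{"x":0,"y":0,"z":0,"rx":0,"ry":0,"rz":-0.03,"fingers":-1}]'
```

```text
clock: 9.0
eef_pos: [0.492, -0.2231, 0.1037]
orientation: [[-0.463, 0.887, 0.0], [0.887, 0.463, -0.0], [-0.0, -0.0, -1.0]]
force: [-1.8, 0.4, -15.3]
finger_gap: 0.0544
gripper_force: 67.0
```

Turned 42° so far; continuing.

```bash
python3 -m creep '[{"x":0,"y":0,"z":0,"rx":0,"ry":0,"rz":-0.02,"fingers":-1},{"x":0,"y":0,"z":0,"rx":0,"ry":0,"rz":-0.03,"fingers":-1},{"x":0,"y":0,"z":0,"rx":0,"ry":0,"rz":-0.03,"fingers":-1}]';python3 -m creep '[{"x":0,"y":0,"z":0,"rx":0,"ry":0,"rz":-0.02,"fingers":-1},{"x":0,"y":0,"z":-0.001,"rx":0,"ry":0,"rz":-0.03,"fingers":-1},{"x":0,"y":0,"z":-0.001,"rx":0,"ry":0,"rz":-0.03,"fingers":-1}]'
```

```text
clock: 9.25
eef_pos: [0.4921, -0.2235, 0.1038]
orientation: [[-0.42, 0.907, 0.0], [0.907, 0.42, -0.001], [-0.001, -0.0, -1.0]]
force: [-2.7, -1.5, -14.0]
finger_gap: 0.0544
gripper_force: 67.0
clock: 9.5
eef_pos: [0.4923, -0.2237, 0.1038]
orientation: [[-0.377, 0.926, 0.001], [0.926, 0.377, -0.002], [-0.002, 0.0, -1.0]]
force: [-2.6, -3.2, -11.6]
finger_gap: 0.0545
gripper_force: 67.3
```

```bash
python3 -m creep '[{"x":0,"y":0,"z":0,"rx":0,"ry":0,"rz":-0.02,"fingers":-1},{"x":0,"y":0,"z":0,"rx":0,"ry":0,"rz":-0.03,"fingers":-1},{"x":0,"y":0,"z":0,"rx":0,"ry":0,"rz":-0.03,"fingers":-1}]'
```

```text
clock: 9.75
eef_pos: [0.4926, -0.2237, 0.1039]
orientation: [[-0.333, 0.943, 0.001], [0.943, 0.333, -0.001], [-0.002, 0.001, -1.0]]
force: [-1.6, -3.8, -10.1]
finger_gap: 0.0544
gripper_force: 67.3
```

```bash
python3 -m creep '[{"x":0,"y":0,"z":0.001,"rx":0,"ry":0,"rz":-0.015,"fingers":-1},{"x":0,"y":0,"z":0.002,"rx":0,"ry":0,"rz":-0.03,"fingers":-1},{"x":0,"y":0,"z":0.002,"rx":0,"ry":0,"rz":-0.03,"fingers":-1}]'
```

```text
clock: 10.0
eef_pos: [0.4933, -0.2222, 0.1047]
orientation: [[-0.287, 0.958, 0.003], [0.958, 0.287, 0.002], [0.001, 0.003, -1.0]]
force: [1.1, 1.7, -5.9]
finger_gap: 0.0543
gripper_force: 67.8
```

```bash
python3 -m creep '[{"x":0,"y":0,"z":0,"rx":0,"ry":0,"rz":-0.015,"fingers":-1},{"x":0,"y":0,"z":0,"rx":0,"ry":0,"rz":-0.03,"fingers":-1},{"x":0,"y":0,"z":0,"rx":0,"ry":0,"rz":-0.03,"fingers":-1}]'
```

```text
clock: 10.25
eef_pos: [0.4926, -0.2229, 0.1044]
orientation: [[-0.241, 0.97, 0.001], [0.97, 0.241, -0.0], [-0.001, 0.001, -1.0]]
force: [-0.6, -0.2, -4.3]
finger_gap: 0.0543
gripper_force: 68.0
```

```bash
python3 -m creep '[{"x":0,"y":0,"z":0.004,"rx":0,"ry":0,"rz":0,"fingers":-1},{"x":0,"y":0,"z":0.004,"rx":0,"ry":0,"rz":0,"fingers":-1},{"x":0,"y":0,"z":0.004,"rx":0,"ry":0,"rz":0,"fingers":-1}]'
```

```text
clock: 10.5
eef_pos: [0.492, -0.2228, 0.1049]
orientation: [[-0.243, 0.97, 0.0], [0.97, 0.243, 0.0], [0.0, 0.0, -1.0]]
force: [-0.6, 1.4, -4.8]
finger_gap: 0.0545
gripper_force: 67.9
```

```bash
python3 -m creep '[{"x":0,"y":0,"z":0.004,"rx":0,"ry":0,"rz":0,"fingers":-1},{"x":0,"y":0,"z":0.004,"rx":0,"ry":0,"rz":0,"fingers":-1},{"x":0,"y":0,"z":0.004,"rx":0,"ry":0,"rz":0,"fingers":-1}]'
```

```text
clock: 10.75
eef_pos: [0.4917, -0.2227, 0.1057]
orientation: [[-0.243, 0.97, -0.0], [0.97, 0.243, 0.001], [0.001, -0.0, -1.0]]
force: [0.1, 0.9, -5.3]
finger_gap: 0.0543
gripper_force: 67.8
```

Free: z is rising past the stop with only the weight on the wrist. I'll keep lifting gently.

```bash
python3 -m creep '[{"x":0,"y":0,"z":0.004,"rx":0,"ry":0,"rz":0,"fingers":-1},{"x":0,"y":0,"z":0.008,"rx":0,"ry":0,"rz":0,"fingers":-1},{"x":0,"y":0,"z":0.012,"rx":0,"ry":0,"rz":0,"fingers":-1},{"x":0,"y":0,"z":0.012,"rx":0,"ry":0,"rz":0,"fingers":-1}]'
```

```text
clock: 11.08
eef_pos: [0.4911, -0.2226, 0.108]
orientation: [[-0.242, 0.97, -0.002], [0.97, 0.242, 0.001], [0.001, -0.002, -1.0]]
force: [1.1, 1.3, -15.1]
finger_gap: 0.0543
gripper_force: 67.1
```

```bash
python3 -m creep '[{"x":0,"y":0,"z":0.01,"rx":0,"ry":0,"rz":0,"fingers":-1},{"x":0,"y":0,"z":0.02,"rx":0,"ry":0,"rz":0,"fingers":-1},{"x":0,"y":0,"z":0.03,"rx":0,"ry":0,"rz":0,"fingers":-1},{"x":0,"y":0,"z":0.03,"rx":0,"ry":0,"rz":0,"fingers":-1}]'
```

```text
clock: 11.42
eef_pos: [0.4936, -0.2239, 0.1186]
orientation: [[-0.243, 0.97, 0.003], [0.97, 0.243, -0.002], [-0.003, 0.003, -1.0]]
force: [-0.6, -1.7, -3.9]
finger_gap: 0.0544
gripper_force: 70.0
```

```bash
python3 -m creep '[{"x":-0.004,"y":0.002,"z":0.04,"rx":0,"ry":0,"rz":0,"fingers":-1},{"x":-0.004,"y":0.002,"z":0.08,"rx":0,"ry":0,"rz":0,"fingers":-1},{"x":-0.004,"y":0.002,"z":0.12,"rx":0,"ry":0,"rz":0,"fingers":-1},{"x":-0.004,"y":0.002,"z":0.16,"rx":0,"ry":0,"rz":0,"fingers":-1},{"x":-0.004,"y":0.002,"z":0.2,"rx":0,"ry":0,"rz":0,"fingers":-1}]'
```

```text
clock: 11.83
eef_pos: [0.4914, -0.2227, 0.1683]
orientation: [[-0.243, 0.97, 0.002], [0.97, 0.243, -0.001], [-0.001, 0.001, -1.0]]
force: [-0.2, -0.7, -3.7]
finger_gap: 0.0546
gripper_force: 70.0
```

```bash
python3 -m creep '[{"x":0,"y":0,"z":0.06,"rx":0,"ry":0,"rz":0,"fingers":-1},{"x":0,"y":0,"z":0.12,"rx":0,"ry":0,"rz":0,"fingers":-1},{"x":0,"y":0,"z":0.18,"rx":0,"ry":0,"rz":0,"fingers":-1},{"x":0,"y":0,"z":0.24,"rx":0,"ry":0,"rz":0,"fingers":-1},{"x":0,"y":0,"z":0.29,"rx":0,"ry":0,"rz":0,"fingers":-1}]'; python3 -c "
from station import robot
print(robot.sense()['joint_positions'])"
```

```text
clock: 12.25
eef_pos: [0.4912, -0.2226, 0.241]
orientation: [[-0.243, 0.97, 0.001], [0.97, 0.243, -0.001], [-0.001, 0.001, -1.0]]
force: [0.4, 0.8, -4.4]
finger_gap: 0.054
gripper_force: 70.0
[-2.43737131e+01  1.11176521e+01 -1.03194780e+01  6.84710946e+01
 -2.67134463e-03  5.15817833e+01]
```

```bash
python3 -m creep '[{"x":0.01,"y":0.08,"z":0,"rx":0,"ry":0,"rz":0,"fingers":-1},{"x":0.02,"y":0.2,"z":0,"rx":0,"ry":0,"rz":0,"fingers":-1},{"x":0.03,"y":0.33,"z":0,"rx":0,"ry":0,"rz":0,"fingers":-1},{"x":0.04,"y":0.46,"z":0,"rx":0,"ry":0,"rz":0,"fingers":-1},{"x":0.04,"y":0.59,"z":0,"rx":0,"ry":0,"rz":0,"fingers":-1}]'; python3 -m creep '[{"x":0.01,"y":0.13,"z":0,"rx":0,"ry":0,"rz":0,"fingers":-1},{"x":0.02,"y":0.26,"z":0,"rx":0,"ry":0,"rz":0,"fingers":-1},{"x":0.03,"y":0.39,"z":0,"rx":0,"ry":0,"rz":0,"fingers":-1},{"x":0.04,"y":0.52,"z":0,"rx":0,"ry":0,"rz":0,"fingers":-1},{"x":0.04,"y":0.65,"z":0,"rx":0,"ry":0,"rz":0,"fingers":-1}]'; python3 -m creep '[{"x":0.01,"y":0.13,"z":0,"rx":0,"ry":0,"rz":0,"fingers":-1},{"x":0.02,"y":0.26,"z":0,"rx":0,"ry":0,"rz":0,"fingers":-1},{"x":0.03,"y":0.38,"z":0,"rx":0,"ry":0,"rz":0,"fingers":-1},{"x":0.035,"y":0.48,"z":0,"rx":0,"ry":0,"rz":0,"fingers":-1},{"x":0.035,"y":0.53,"z":0,"rx":0,"ry":0,"rz":0,"fingers":-1}]'
```

```text
clock: 12.67
eef_pos: [0.5013, -0.0737, 0.2399]
orientation: [[-0.242, 0.97, 0.002], [0.97, 0.242, -0.0], [-0.001, 0.001, -1.0]]
force: [0.5, 0.0, -4.9]
finger_gap: 0.0544
gripper_force: 70.0
clock: 13.08
eef_pos: [0.5113, 0.0892, 0.2399]
orientation: [[-0.243, 0.97, 0.002], [0.97, 0.243, 0.0], [-0.0, 0.001, -1.0]]
force: [0.9, -1.3, -2.6]
finger_gap: 0.0543
gripper_force: 70.0
clock: 13.5
eef_pos: [0.5199, 0.2232, 0.2397]
orientation: [[-0.245, 0.969, 0.001], [0.969, 0.245, 0.002], [0.001, 0.001, -1.0]]
force: [-0.2, -0.4, -4.1]
finger_gap: 0.0542
gripper_force: 70.0
```

```bash
python3 -m creep '[{"x":0.002,"y":0.03,"z":-0.06,"rx":0,"ry":0,"rz":0,"fingers":-1},{"x":0.002,"y":0.03,"z":-0.16,"rx":0,"ry":0,"rz":0,"fingers":-1},{"x":0.002,"y":0.03,"z":-0.26,"rx":0,"ry":0,"rz":0,"fingers":-1},{"x":0.002,"y":0.03,"z":-0.26,"rx":0,"ry":0,"rz":0,"fingers":-1},{"x":0.002,"y":0.03,"z":-0.26,"rx":0,"ry":0,"rz":0,"fingers":-1}]'; python3 - <<'E'
from station import robot
import pickle,cv2,numpy as np
d={n:robot.get_image(n) for n in("top","scene")};pickle.dump(d,open("im3.pkl","wb"))
cv2.imwrite("pics/p3.png",np.hstack([cv2.resize(d["top"]["frame"][185:285,165:265],(400,400)),cv2.resize(d["scene"]["frame"][110:230,360:480],(400,400))]))
print(robot.sense()["eef_pos"])
E
```

```text
clock: 13.92
eef_pos: [0.519, 0.2267, 0.1733]
orientation: [[-0.242, 0.97, -0.003], [0.97, 0.242, -0.002], [-0.001, -0.003, -1.0]]
force: [1.1, 0.1, -3.9]
finger_gap: 0.0544
gripper_force: 69.9
[0.52108163 0.22757349 0.17562889]
```

View pics/p3.png

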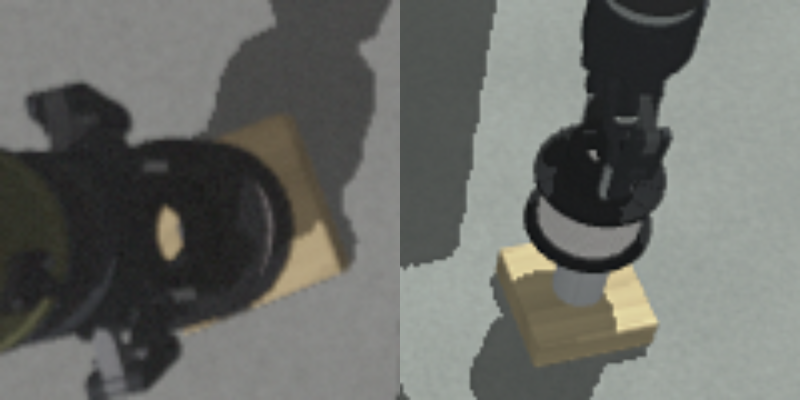

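The crops show the spool upright in the grip above the free post. In the scene view its lower flange is centred near (416,176), with the post visible below it.

```bash
python3 - <<'E'
import pickle;from h import *
from station import robot
d=pickle.load(open("im3.pkl","rb"));S=d["scene"]
c=lambda u,v:(360+(u-400)/3.333,110+v/3.333)
for q in[(524,217),(651,230)]: print(plane(S,*c(*q),.111).round(4))
print(plane(S,*c(587,223),.111).round(4))
# predicted flange px if axis at TCP, and at target
for X in([.521,.2276,.111],[.5205,.232,.111]):
    u,v=proj(S,np.array(X));print((u-360)*3.333+400,(v-110)*3.333)
E
```

```text
[0.5262 0.1796 0.111 ]
[0.5237 0.2748 0.111 ]
[0.5245 0.2269 0.111 ]
588.0717075114399 219.4829138260825
593.948727231622 219.68511776837025
```

```bash
python3 -m creep '[{"x":0,"y":0.02,"z":0,"rx":0,"ry":0,"rz":0,"fingers":-1},{"x":0,"y":0.02,"z":-0.04,"rx":0,"ry":0,"rz":0,"fingers":-1},{"x":0,"y":0.02,"z":-0.08,"rx":0,"ry":0,"rz":0,"fingers":-1},{"x":0,"y":0.02,"z":-0.12,"rx":0,"ry":0,"rz":0,"fingers":-1},{"x":0,"y":0.02,"z":-0.12,"rx":0,"ry":0,"rz":0,"fingers":-1}]'
```

```text
clock: 14.43
eef_pos: [0.5184, 0.2318, 0.1409]
orientation: [[-0.243, 0.97, -0.004], [0.97, 0.243, -0.002], [-0.001, -0.004, -1.0]]
force: [-0.5, -1.1, -4.2]
finger_gap: 0.0541
gripper_force: 69.9
```

```bash
python3 -m creep '[{"x":0,"y":0,"z":-0.03,"rx":0,"ry":0,"rz":0,"fingers":-1},{"x":0,"y":0,"z":-0.05,"rx":0,"ry":0,"rz":0,"fingers":-1},{"x":0,"y":0,"z":-0.06,"rx":0,"ry":0,"rz":0,"fingers":-1},{"x":0,"y":0,"z":-0.06,"rx":0,"ry":0,"rz":0,"fingers":-1}]'
```

```text
clock: 14.77
eef_pos: [0.5197, 0.2323, 0.128]
orientation: [[-0.243, 0.97, -0.001], [0.97, 0.243, -0.001], [-0.0, -0.001, -1.0]]
force: [0.8, -0.9, -4.0]
finger_gap: 0.054
gripper_force: 70.0
```

```bash
python3 -m creep '[{"x":0.002,"y":0,"z":-0.02,"rx":0,"ry":0,"rz":0,"fingers":-1},{"x":0.002,"y":0,"z":-0.04,"rx":0,"ry":0,"rz":0,"fingers":-1},{"x":0.002,"y":0,"z":-0.06,"rx":0,"ry":0,"rz":0,"fingers":-1},{"x":0.002,"y":0,"z":-0.07,"rx":0,"ry":0,"rz":0,"fingers":-1},{"x":0.002,"y":0,"z":-0.07,"rx":0,"ry":0,"rz":0,"fingers":-1}]'
```

```text
clock: 15.18
eef_pos: [0.52, 0.2323, 0.1104]
orientation: [[-0.243, 0.97, -0.001], [0.97, 0.243, -0.001], [-0.0, -0.001, -1.0]]
force: [-0.2, 0.5, -4.2]
finger_gap: 0.0546
gripper_force: 70.0
```

```bash
python3 -m creep '[{"x":0,"y":0,"z":-0.015,"rx":0,"ry":0,"rz":0,"fingers":-1},{"x":0,"y":0,"z":-0.03,"rx":0,"ry":0,"rz":0,"fingers":-1},{"x":0,"y":0,"z":-0.03,"rx":0,"ry":0,"rz":0,"fingers":-1},{"x":0,"y":0,"z":-0.03,"rx":0,"ry":0,"rz":0,"fingers":-1}]'
```

```text
clock: 15.52
eef_pos: [0.5205, 0.2325, 0.1036]
orientation: [[-0.243, 0.97, -0.0], [0.97, 0.243, -0.0], [-0.0, -0.001, -1.0]]
force: [1.5, 0.0, -4.1]
finger_gap: 0.054
gripper_force: 70.0
```

```bash
python3 -m creep '[{"x":0,"y":0,"z":-0.008,"rx":0,"ry":0,"rz":0,"fingers":-1},{"x":0,"y":0,"z":-0.016,"rx":0,"ry":0,"rz":0,"fingers":-1},{"x":0,"y":0,"z":-0.02,"rx":0,"ry":0,"rz":0,"fingers":-1},{"x":0,"y":0,"z":-0.02,"rx":0,"ry":0,"rz":0,"fingers":-1},{"x":0,"y":0,"z":-0.02,"rx":0,"ry":0,"rz":0,"fingers":-1}]'
```

```text
clock: 15.93
eef_pos: [0.5206, 0.2325, 0.0987]
orientation: [[-0.243, 0.97, -0.0], [0.97, 0.243, -0.0], [-0.0, -0.0, -1.0]]
force: [-0.2, 0.4, -4.8]
finger_gap: 0.0541
gripper_force: 70.0
```

```bash
python3 -m creep '[{"x":0,"y":0,"z":-0.004,"rx":0,"ry":0,"rz":0,"fingers":-1},{"x":0,"y":0,"z":-0.006,"rx":0,"ry":0,"rz":0,"fingers":-1},{"x":0,"y":0,"z":-0.006,"rx":0,"ry":0,"rz":0,"fingers":-1}]'
```

```text
clock: 16.18
eef_pos: [0.5208, 0.2327, 0.0974]
orientation: [[-0.243, 0.97, 0.0], [0.97, 0.243, 0.0], [0.0, 0.0, -1.0]]
force: [-0.3, -0.0, -3.2]
finger_gap: 0.0546
gripper_force: 70.0
```

```bash
python3 -m creep '[{"x":0,"y":0,"z":-0.003,"rx":0,"ry":0,"rz":0,"fingers":-1},{"x":0,"y":0,"z":-0.004,"rx":0,"ry":0,"rz":0,"fingers":-1},{"x":0,"y":0,"z":-0.004,"rx":0,"ry":0,"rz":0,"fingers":-1}]'
```

```text
clock: 16.43
eef_pos: [0.5209, 0.2328, 0.0973]
orientation: [[-0.243, 0.97, 0.001], [0.97, 0.243, 0.001], [0.0, 0.001, -1.0]]
force: [-2.1, -0.3, 5.0]
finger_gap: 0.0543
gripper_force: 70.9
```

```bash
python3 -m creep '[{"x":0,"y":0,"z":-0.002,"rx":0,"ry":0,"rz":0,"fingers":-1},{"x":0,"y":0,"z":-0.002,"rx":0,"ry":0,"rz":0,"fingers":-1},{"x":0,"y":0,"z":-0.002,"rx":0,"ry":0,"rz":0,"fingers":-1}]'
```

```text
clock: 16.68
eef_pos: [0.5209, 0.2327, 0.0973]
orientation: [[-0.243, 0.97, 0.001], [0.97, 0.243, 0.001], [0.0, 0.001, -1.0]]
force: [-2.3, -1.2, 9.5]
finger_gap: 0.054
gripper_force: 71.4
```

The spool is seated: the TCP is at the same 0.0973 height as on the stand, with the contact force supported. Releasing now.

```bash
python3 -m creep '[{"x":0,"y":0,"z":0.003,"rx":0,"ry":0,"rz":0,"fingers":-1},{"x":0,"y":0,"z":0.003,"rx":0,"ry":0,"rz":0,"fingers":1},{"x":0,"y":0,"z":0.003,"rx":0,"ry":0,"rz":0,"fingers":1},{"x":0,"y":0,"z":0.003,"rx":0,"ry":0,"rz":0,"fingers":1},{"x":0,"y":0,"z":0.003,"rx":0,"ry":0,"rz":0,"fingers":1}]';python3 -m creep '[{"x":0,"y":0,"z":0,"rx":0,"ry":0,"rz":0,"fingers":1},{"x":0,"y":0,"z":0,"rx":0,"ry":0,"rz":0,"fingers":1},{"x":0,"y":0,"z":0,"rx":0,"ry":0,"rz":0,"fingers":1},{"x":0,"y":0,"z":0,"rx":0,"ry":0,"rz":0,"fingers":1},{"x":0,"y":0,"z":0,"rx":0,"ry":0,"rz":0,"fingers":1}]'
```

```text
clock: 17.1
eef_pos: [0.5209, 0.2327, 0.0966]
orientation: [[-0.243, 0.97, 0.0], [0.97, 0.243, 0.0], [0.0, 0.0, -1.0]]
force: [-0.3, 0.1, -0.5]
finger_gap: 0.0856
gripper_force: 0.0
clock: 17.52
eef_pos: [0.5206, 0.2326, 0.0965]
orientation: [[-0.243, 0.97, -0.0], [0.97, 0.243, -0.0], [-0.0, -0.0, -1.0]]
force: [0.9, 0.0, -0.3]
finger_gap: 0.0853
gripper_force: 0.0
```

```bash
python3 -m creep '[{"x":0,"y":0,"z":0.06,"rx":0,"ry":0,"rz":0,"fingers":1},{"x":0,"y":0,"z":0.14,"rx":0,"ry":0,"rz":0,"fingers":1},{"x":0,"y":0,"z":0.25,"rx":0,"ry":0,"rz":0,"fingers":1},{"x":0,"y":0,"z":0.4,"rx":0,"ry":0,"rz":0,"fingers":1},{"x":0,"y":0,"z":0.55,"rx":0,"ry":0,"rz":0,"fingers":1}]';python3 -m creep '[{"x":-0.1,"y":0,"z":0.1,"rx":0,"ry":0,"rz":0,"fingers":1},{"x":-0.2,"y":0,"z":0.2,"rx":0,"ry":0,"rz":0,"fingers":1},{"x":-0.3,"y":0,"z":0.2,"rx":0,"ry":0,"rz":0,"fingers":1},{"x":-0.3,"y":0,"z":0.2,"rx":0,"ry":0,"rz":0,"fingers":1},{"x":-0.3,"y":0,"z":0.2,"rx":0,"ry":0,"rz":0,"fingers":1}]'; python3 - <<'E'
from station import robot
import pickle,cv2,numpy as np
d={n:robot.get_image(n) for n in("top","scene")}
cv2.imwrite("pics/p4.png",np.hstack([cv2.resize(d["scene"]["frame"][110:230,360:480],(400,400)),cv2.resize(d["scene"]["frame"][100:300,150:450],(400,267))[:267].copy() if 0 else cv2.resize(d["scene"]["frame"][80:330,200:450],(400,400))]))
E
```

```text
clock: 17.93
eef_pos: [0.5198, 0.2322, 0.2348]
orientation: [[-0.243, 0.97, -0.002], [0.97, 0.243, -0.001], [-0.0, -0.002, -1.0]]
force: [0.6, 0.8, 0.0]
finger_gap: 0.0855
gripper_force: 0.0
clock: 18.35
eef_pos: [0.4452, 0.2327, 0.2848]
orientation: [[-0.244, 0.97, 0.001], [0.97, 0.244, 0.001], [0.0, 0.002, -1.0]]
force: [0.3, 0.5, -0.8]
finger_gap: 0.0852
gripper_force: 0.0
```

View pics/p4.png

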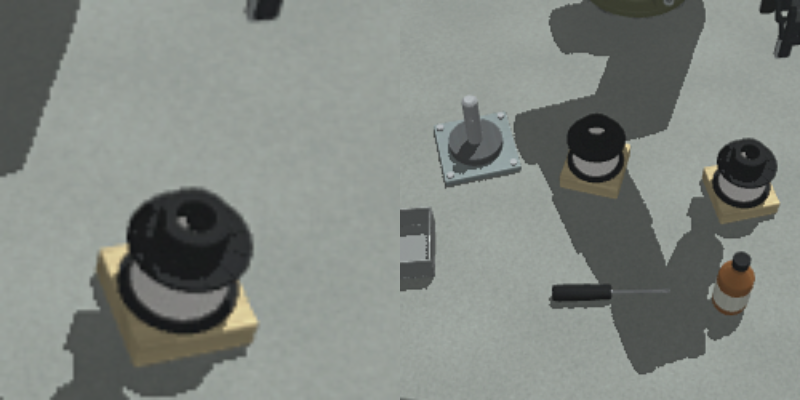

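The picture shows the spool upright and fully down on the free post, around (187,260) in the left crop. The stand's spindle is empty and the other things are unmoved, so I'm handing the job in.

```bash
python3 -c "
from station import robot
print(robot.close_job())"
```

```text
the job is handed in; nothing more can be done
None
```

The spool came free after about 53° of clockwise turn, now sits fully down and upright on the free post with the gripper clear, and the job was handed in at about 18.5 s; the hand-in returned no verdict.

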